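# Set a rinsed steel beaker mouth-down on its drying peg

### The arm

A 6-joint arm with a two-finger parallel gripper is mounted at the origin on a cart in front of the work surface, level with it; the furniture and walls round the work are solid. World frame = base frame: x ahead of the robot, y to its left, z up, the work surface at z = 0. Lengths are in m, angles in degrees, forces in N, time in s.
With the tool pointing down it reaches from about 0.375 to 0.9 m from the base axis. Payload 3.1 kg.
Tool frame: the origin (TCP) lies between the finger pads; the fingertips stand 11 mm ahead of it and the grasp point (between the pads) lies 8 mm behind it; z points along the fingers, y is the line along which they close (so a half turn about z gives the same grasp; the last joint's range is limited). The gripper opens to 87 mm and grips with 3 to 60 N. Pads are 19 mm wide; open, the fingers measure 117 mm over their backs; the gripper's body (75 mm by 190 mm) begins 51 mm behind the grasp point.
Start: joints at [60.991, 30.224, 82.088, -0, 67.689, -10.227], TCP at [0.201, 0.592, 0.234] pointing down, gripper open.
Joint ranges: [-176.69, 176.69], [-43.24, 126.21], [12.49, 139.97], [-82, 262], [0, 151.66], [-163.58, 163.58]. Speed limits (degrees/s): [159.86, 159.86, 180, 180, 180, 180].

### API

Orientations are given as a 3x3 rotation matrix whose columns are the frame's x, y, z axes.
In Python, from rig import bot, viewer, workorder, models gives the robot as it stands.
- The arm moves only by the shell command python3 -m jog 'ROWS'. ROWS is JSON, a list of rows, each a list of 7 numbers: the opening, from 0 (shut) to 1 (fully open), then the shift along the tool's x, y, z in m, then the turn, a rotation vector about the tool's x, y, z in degrees. In form: [[claw, x, y, z, ax, ay, az], ...]. A call has 1 to 20 rows; each row is the pose to reach, as a shift and turn from the pose commanded when the call began, along the tool's axes at that moment; what a row does not reach only later rows make up. A row lasts 1/8 s, in which the tool goes at most 62.5 mm and 10.7 degrees, less where a joint would pass 70% of its speed; a pose out of reach is approached as far as the arm can. A call with a gripper value outside its range is refused whole. The fingers move at their own pace and stop on an object; the grip force is fixed at half the most. Time passes only in rows, so rows that repeat a pose let the fingers close. It gives the time, the measured TCP pose, the force, the opening and the grip force at its end, in the units of the state.
- bot.read_state(): the state, without advancing time (a new reading comes with each control period).
- viewer.capture(name): name is "scene" or "top" or "wrist"; returns (picture, depth): 480x640x3 uint8, blue, green, red; 480x640 float32, m along the optical axis (not along the pixel's ray), 0 where there is no reading.
- viewer.camera_info(name): a dict with "fx", "fy", "cx", "cy" (pixels), "world_to_cam" (4x4, takes a point from world to camera coordinates). Camera axes: x right, y down, z forward; pixel columns grow to the right and rows downward; lengths in m; the calibration is good to about 2 mm. A picture is of the moment at which its call begins: read the wrist's pose just before it. camera_info takes no time and is no camera call; for the wrist camera it gives the pose at the moment of the call.
- workorder.hand_in(): hands the job in; it is judged then, once.
Trained networks look in the newest picture that a camera, given by its name, has taken for a name from the list of things; names that differ only in an ending like _2 or _b are one class to them, and where a whole thing is asked for, a point or a joint stands for the part that bears it (a point fixed in the world has none). Each returns a list of dicts, best first, with "p" (0 to 1); they miss things now and then, are a little off and sometimes report something else, mostly with a low value. They report only what shows in the picture. A call takes as long as a camera call.
- models.outline_of(camera, thing): "mask" (480x640 bool, what is visible of it).
- models.tip_of(camera, thing): "xyz" ([x, y, z] in m, in world coordinates, good to about 4 mm: a listed point, or the origin of a listed thing).
The state is a dict: "time_s": time; "joint_positions": joint angles; "qvel": joint speeds; "tau": joint torques, N m; "position": TCP position; "tcp_rot": TCP orientation; "force": force on the tool from outside, world axes, zero at the start; "moment": the same for the moment, N m; "opening": opening from 0.0 (shut) to 1.0 (fully open); "grasp_force": force on a finger pad.
Only numpy, scipy, OpenCV 4.12 (cv2) and the standard library are available. Lean on these libraries where they do the work, as an engineer would, in place of code of your own. Each camera call takes 0.05 s, during which the arm holds its last target. There are 200 camera calls.

### The job

The slim steel bar beaker lying in the sloped cradle has been rinsed: turn it upside down and put it mouth-down over the free front peg of the drying rack, so that its rim rests flat on the peg's black collar, and let go. The collar is clamped at a height nobody has noted, so feel for it: set the beaker down gently, neither dropped onto the collar nor forced against it. Leave the other beaker and the two glass tumblers where they stand.

Things in the scene. Friction and masses are not known exactly. Their poses are not given: they have to be found in the camera images.
- beaker: Slim open steel beaker, a straight round tube closed at one end: 48 mm outside diameter, 130 mm long, wall 2.5 mm (bore 43 mm), bottom 5 mm, about 0.14 kg. Origin at the centre of the closed end's outside; z runs along it to the open mouth. It starts in the cradle, mouth to the left (+y) and 20 degrees below level; the 45 mm next to the closed end are free for grasping across the tube.
- beaker_mouth (a point): Centre of the beaker's open mouth, in the plane of the rim (130 mm from its origin along its z axis).
- cradle: Fixed cradle: black base plate 140 x 70 x 8 mm, two steel V saddles 51 and 112 mm from the beaker's closed end (under it, reaching 23 mm to either side of its axis) and a lip at the mouth. Origin on the worktop, 70 mm below the point of the beaker's axis that is 30 mm from its closed end; x points level, the way the mouth points.
- rack: Fixed drying rack: base plate 250 x 104 mm, top at 12 mm, two upright round pegs of 36 mm diameter with round noses, tips at 112 mm. Origin on the worktop under the front, free peg; the rear peg stands 150 mm along x (away from the robot) and carries the other beaker. A flat black collar, 66 mm diameter, is clamped on the front peg: its top is 32 to 62 mm above the worktop, height not reported.
- peg_tip (a point): Top of the front, free peg, on its axis, 112 mm above the worktop.
- beaker_b: The other steel beaker, same size, already mouth-down on the rear peg; origin at the centre of its mouth, 32 mm above the worktop, z up; its top is at 162 mm. Must not be disturbed.
- tumbler_a: Glass tumbler, upside down on the worktop to the left, 69 mm diameter, 88 mm tall; origin at the centre of its underside. Leave alone.
- tumbler_b: Glass tumbler, upside down on the worktop to the right, 69 mm diameter, 88 mm tall; origin at the centre of its underside. Leave alone.

How it is judged (in metres and radians):
At the end, for the whole second after the job is handed in: The beaker stands at rest, mouth down and within about 4 degrees of upright, over the front peg (mouth centre within 8 mm of the peg's axis and at least 45 mm below the peg's tip), resting on the rack, released; the other beaker and both tumblers are within 20 mm of where they stood (angle between beaker's own z axis and vertical above 3.07 rad and horizontal distance between beaker_mouth and peg_tip below 0.008 m and z of beaker_mouth in the frame of peg_tip below -0.045 m and contact force between beaker and rack above 0.3 N and linear speed of beaker below 0.02 m/s and distance of each of beaker_b, tumbler_a, tumbler_b from where it was at the start of the episode below 0.02 m); the robot touches nothing.
It fails at once if the beaker is pressed or knocked against the rack with more than 25 N (contact force between beaker and rack above 25 N).
It fails at once if the beaker is let fall (moving faster than 0.35 m/s, about 6 mm of fall, with no finger on it) (contact force between the fingers and beaker below 0.05 N and linear speed of beaker above 0.35 m/s).
It fails at once if the other beaker is moved more than 20 mm (distance of beaker_b from where it was at the start of the episode above 0.02 m).
It fails at once if a glass tumbler is moved more than 20 mm (distance of any of tumbler_a, tumbler_b from where it was at the start of the episode above 0.02 m).
It also fails if it takes over 56 s, if anything falls off the work surface, if the arm or the gripper's body presses on something with over 40 N, if the wrist force passes 120 N, or if a joint passes its speed limit or range.

## Working session

There is one attempt and no reset: what is moved stays moved. The work goes in short steps, Python scripts to look and compute and a shell command to move; the robot and the scene stay as the last step left them, time stands still between calls to the robot, and variables do not carry over. Pictures are saved under pics/ and viewed, at most 10 in all, crops included, and the job is handed in when it is done.

```bash
mkdir -p pics; ls; python3 - <<'E'
from rig import bot,viewer,workorder,models
import cv2,numpy as np
s=bot.read_state();print({k:np.round(v,3).tolist() for k,v in s.items()})
ims=[]
for c in ["scene","top"]:
    im,d=viewer.capture(c);ims.append(im)
    for t in ["beaker","beaker_mouth","cradle","rack","peg_tip","tumbler_a"]:
        print(c,t,[(round(r["p"],2),np.round(r["xyz"],4).tolist()) for r in models.tip_of(c,t)[:3]])
cv2.imwrite("pics/a.png",ims[0]);cv2.imwrite("pics/b.png",ims[1])
E
```

```text
pics
{'time_s': 0.0, 'joint_positions': [60.991, 30.278, 82.157, 0.0, 67.69, -10.227], 'qvel': [0.045, -0.06, -0.044, 0.016, 0.058, -0.038], 'tau': [-0.001, -44.004, -17.66, 0.063, 0.058, -0.0], 'position': [0.201, 0.591, 0.233], 'tcp_rot': [[-0.947, 0.322, -0.001], [0.322, 0.947, -0.002], [0.0, -0.002, -1.0]], 'force': [0.173, 0.404, -0.146], 'moment': [-0.009, 0.002, 0.005], 'grasp_force': 0.0, 'opening': 1.003}
scene beaker [(0.96, [0.452, 0.0252, 0.0755]), (0.57, [0.621, -0.1832, 0.0344])]
scene beaker_mouth [(0.75, [0.4296, 0.1408, 0.036])]
scene cradle [(0.84, [0.4542, 0.0511, -0.0012])]
scene rack [(0.91, [0.4757, -0.1449, -0.0026]), (0.61, [0.4506, 0.0508, 0.0002])]
scene peg_tip [(0.64, [0.4767, -0.146, 0.1097])]
scene tumbler_a [(0.78, [0.4394, -0.4404, 0.0024])]
top beaker [(0.86, [0.6252, -0.1819, 0.0299]), (0.57, [0.4544, 0.0239, 0.0782])]
top beaker_mouth [(0.69, [0.429, 0.1441, 0.0401]), (0.2, [0.4353, 0.394, -0.0002])]
top cradle [(0.62, [0.4488, 0.0534, -0.0003])]
top rack [(0.59, [0.4833, -0.1443, 0.0034])]
top peg_tip [(0.7, [0.4801, -0.1455, 0.1132])]
top tumbler_a [(0.92, [0.4362, -0.4401, 0.0016]), (0.73, [0.439, 0.395, -0.0015])]
```

View pics/a.png

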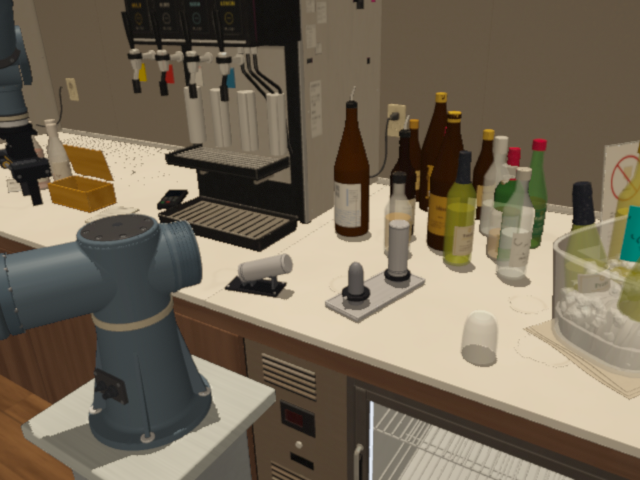

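View pics/b.png

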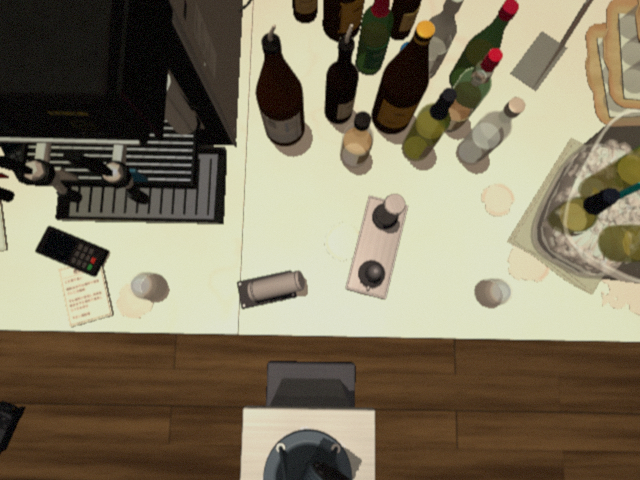

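The scene view shows the beaker in its cradle at about (265,268) and the free peg with its black collar at (355,285). The second beaker is on the rear peg at (398,250). In the top view, the beaker is at (275,288), the free peg at (371,272) and the tumblers at (147,287) and (492,292), which agrees with the network positions. Next I'll refine these with depth fits.

```bash
cat > h.py <<'E'
import numpy as np
from rig import bot,viewer,workorder,models
from scipy.optimize import least_squares
def cloud(cam):
    im,d=viewer.capture(cam);i=viewer.camera_info(cam)
    v,u=np.nonzero(d>0);z=d[v,u]
    P=np.c_[(u-i["cx"])/i["fx"]*z,(v-i["cy"])/i["fy"]*z,z,np.ones(len(z))]
    return (P@np.linalg.inv(i["world_to_cam"]).T)[:,:3],im
def cyl(P,p0,d0,r):
    # axis p=(x,z at y=p0y), direction
    f=lambda q:(lambda d:np.linalg.norm(np.cross(P-[q[0],q[1],q[2]],d),axis=1)-r)(np.array([q[3],q[4],q[5]])/np.linalg.norm(q[3:]))
    R=least_squares(lambda q:np.r_[f(q),0.1*((q[:3]-p0)@d0),np.linalg.norm(q[3:])-1],np.r_[p0,d0],loss="soft_l1",f_scale=.002)
    d=R.x[3:]/np.linalg.norm(R.x[3:]);return R.x[:3],d,np.median(abs(f(R.x)))
def circ(P,c0,r):
    R=least_squares(lambda q:np.hypot(*(P[:,:2]-q).T)-r,c0,loss="soft_l1",f_scale=.002)
    return R.x,np.median(abs(R.fun))
E
python3 - <<'E'
from h import *
a=np.array([.453,.0245,.077]);m=np.array([.429,.1425,.038])
d0=(m-a)/np.linalg.norm(m-a)
for c in ["scene","top"]:
    P,_=cloud(c)
    t=(P-a)@d0;r=np.linalg.norm(np.cross(P-a,d0),axis=1)
    S=P[(t>.005)&(t<.12)&(r<.032)&(r>.015)&(P[:,2]>.055+(.0-.3*t))]
    p,d,e=cyl(S,a+.03*d0,d0,.024)
    T=P[(r<.03)&(abs(t-.065)<.1)];tt=(T-p)@d
    print(c,len(S),"p30",p.round(4),"d",d.round(4),"yaw",np.degrees(np.arctan2(d[1],d[0])).round(1),"el",np.degrees(np.arcsin(d[2])).round(1),e.round(4),"ext",np.percentile(tt,[0.5,1,99,99.5]).round(4))
    for n,c0,rr,z0,z1 in [("peg",[.478,-.145],.018,.066,.094),("bb",[.623,-.1825],.024,.06,.155)]:
        Q=P[(np.hypot(*(P[:,:2]-c0).T)<.028)&(P[:,2]>z0)&(P[:,2]<z1)]
        print(n,len(Q),circ(Q,c0,rr) if len(Q)>5 else "")
    Q=P[np.hypot(*(P[:,:2]-[.478,-.145]).T)<.036];print("hist",np.histogram(Q[:,2],np.arange(0,.12,.004)))
    top=Q[Q[:,2]>.108];print("tip",len(top),top.mean(0),top[:,2].max())
E
```

```text
scene 824 p30 [0.4493 0.0534 0.0693] d [-0.2171  0.9176 -0.3331] yaw 103.3 el -19.5 0.0012 ext [-0.0359 -0.0357  0.131   0.1321]
peg 181 (array([ 0.4780247 , -0.14759011]), np.float64(0.0011383618675243033))
bb 722 (array([ 0.62412823, -0.18312592]), np.float64(0.0011276391484925808))
hist (array([  0,   0,  12, 188,  28,  18,   3,   0,  24,  43, 168,  43,  22,
        28,  21,  27,  22,  26,  27,  21,  29,  24,  26,  32,  31,  29,
        29,  28,  18]), array([0.   , 0.004, 0.008, 0.012, 0.016, 0.02 , 0.024, 0.028, 0.032,
       0.036, 0.04 , 0.044, 0.048, 0.052, 0.056, 0.06 , 0.064, 0.068,
       0.072, 0.076, 0.08 , 0.084, 0.088, 0.092, 0.096, 0.1  , 0.104,
       0.108, 0.112, 0.116]))
tip 46 [ 0.47341436 -0.15011084  0.11144369] 0.11508623624167436
top 910 p30 [0.4465 0.0528 0.0692] d [-0.2215  0.9182 -0.3283] yaw 103.6 el -19.2 0.0008 ext [-0.0316 -0.0314  0.1341  0.1347]
peg 38 (array([ 0.4753989 , -0.14559751]), np.float64(0.0002686893222425893))
bb 205 (array([ 0.62108629, -0.1807438 ]), np.float64(0.00025108266950623487))
hist (array([  0,   1,  32,  50,   4,   0,   0,   0,   8, 102, 217,  25,   1,
         7,   2,   4,   1,   4,   2,   4,   8,   2,   8,  18,  18,  26,
        40,  49,  22]), array([0.   , 0.004, 0.008, 0.012, 0.016, 0.02 , 0.024, 0.028, 0.032,
       0.036, 0.04 , 0.044, 0.048, 0.052, 0.056, 0.06 , 0.064, 0.068,
       0.072, 0.076, 0.08 , 0.084, 0.088, 0.092, 0.096, 0.1  , 0.104,
       0.108, 0.112, 0.116]))
tip 72 [ 0.4742688  -0.14467125  0.11094866] 0.11633303079246138
```

```bash
cat >> h.py <<'E'
from scipy.spatial.transform import Rotation as Ro
def frame(yaw,lean):
    "y closes at yaw+... ; h=mouth heading yaw(deg); lean>0 tilts tool z towards h"
    h=np.array([np.cos(np.radians(yaw)),np.sin(np.radians(yaw)),0]);l=np.radians(lean)
    z=np.sin(l)*h-np.cos(l)*np.array([0,0,1]);y=np.array([h[1],-h[0],0])
    return np.c_[np.cross(y,z),y,z]
def row(p,R):
    s=bot.read_state();R0=np.array(s["tcp_rot"])
    t=R0.T@(np.array(p)-s["position"]);w=Ro.from_matrix(R0.T@R).as_rotvec(degrees=True)
    return t.round(4).tolist()+w.round(1).tolist()
G=np.array([.4497,.0457,.0722])
def st():
    s=bot.read_state();print({k:np.round(s[k],4 if k=="position" else 2).tolist() for k in ["time_s","joint_positions","position","force","opening","grasp_force"]})
E
python3 - <<'E'
from h import *
R=frame(103.4,35);print(R.round(3));print(row(G-.102*R[:,2],R))
E
```

```text
[[-0.19   0.973 -0.133]
 [ 0.797  0.232  0.558]
 [ 0.574  0.    -0.819]]
[-0.4422, -0.4865, 0.0778, -17.6, 31.9, 56.0]
```

```bash
python3 -m jog '[[1,-0.11,-0.12,0.02,-4.4,8,14],[1,-0.22,-0.24,0.04,-8.8,16,28],[1,-0.33,-0.36,0.06,-13,24,42],[1,-0.4422,-0.4865,0.0778,-17.6,31.9,56],[1,-0.4422,-0.4865,0.0778,-17.6,31.9,56],[1,-0.4422,-0.4865,0.0778,-17.6,31.9,56],[1,-0.4422,-0.4865,0.0778,-17.6,31.9,56],[1,-0.4422,-0.4865,0.0778,-17.6,31.9,56],[1,-0.4422,-0.4865,0.0778,-17.6,31.9,56],[1,-0.4422,-0.4865,0.0778,-17.6,31.9,56],[1,-0.4422,-0.4865,0.0778,-17.6,31.9,56],[1,-0.4422,-0.4865,0.0778,-17.6,31.9,56],[1,-0.4422,-0.4865,0.0778,-17.6,31.9,56],[1,-0.4422,-0.4865,0.0778,-17.6,31.9,56],[1,-0.4422,-0.4865,0.0778,-17.6,31.9,56],[1,-0.4422,-0.4865,0.0778,-17.6,31.9,56]]'; python3 - <<'E'
from h import *
import cv2
st();R=frame(103.4,35);print(row(G-.102*R[:,2],R),row(G+.008*R[:,2],R))
im,d=viewer.capture("wrist");cv2.imwrite("pics/w.png",im)
for t in ["beaker","beaker_mouth"]:print([(round(r["p"],2),np.round(r["xyz"],4).tolist()) for r in models.tip_of("wrist",t)[:3]])
E
```

```text
time_s: 2.8
position: [0.463, -0.0106, 0.156]
tcp_rot: [[-0.19, 0.973, -0.133], [0.797, 0.232, 0.557], [0.573, -0.0, -0.82]]
force: [0.4, 0.1, -0.4]
opening: 0.997
grasp_force: 0.0
{'time_s': 2.8, 'joint_positions': [-31.22, 34.38, 101.95, 25.41, 71.65, -58.8], 'position': [0.463, -0.0106, 0.156], 'force': [0.35, 0.11, -0.42], 'opening': 1.0, 'grasp_force': 0.0}
[-0.0007, 0.0001, -0.0002, -0.0, 0.1, 0.0] [-0.0005, 0.0002, 0.1098, -0.0, 0.1, 0.0]
[(0.89, [0.4563, 0.0231, 0.0769])]
[(0.58, [0.4292, 0.1417, 0.0376])]
```

View pics/w.png

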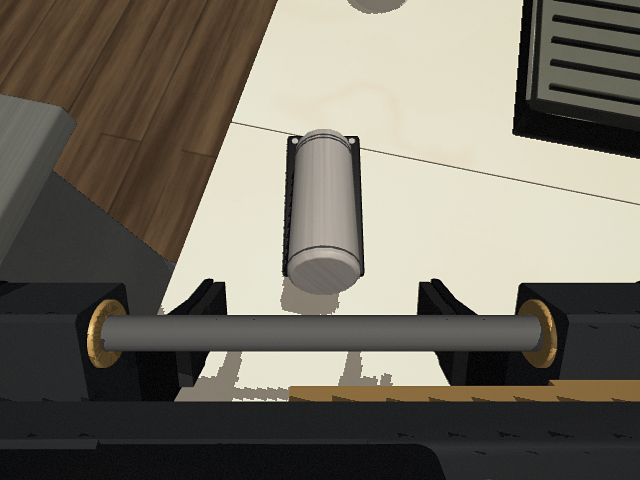

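The wrist view shows the beaker's closed end at about (324,268), centred between the fingers at (205,·) and (435,·). I'll check it with a wrist depth fit.

```bash
python3 - <<'E'
from h import *
d0=np.array([-.2178,.9141,-.342]);a=G-.022*d0
P,_=cloud("wrist")
t=(P-a)@d0;r=np.linalg.norm(np.cross(P-a,d0),axis=1)
S=P[(t>.005)&(t<.12)&(r<.032)&(r>.015)&(P[:,2]>.055-.3*t)]
p,d,e=cyl(S,G,d0,.024);tt=(P[r<.027]-p)@d
print(len(S),p.round(4),d.round(4),np.degrees(np.arctan2(d[1],d[0])),e,np.percentile(tt,[.5,2,98,99.5]).round(4))
s=bot.read_state();print("in tool:",(np.array(s["tcp_rot"]).T@(p-s["position"])).round(4))
E
```

```text
6975 [0.4512 0.0458 0.0715] [-0.2182  0.9182 -0.3307] 103.3671586619469 0.00026834959202895123 [-0.0225 -0.0223  0.2684  0.2796]
in tool: [-0.0006  0.0015  0.1024]
```

```bash
python3 -m jog '[[1,-0.0006,0.001,0.03,0,0,0],[1,-0.0006,0.001,0.06,0,0,0],[1,-0.0006,0.001,0.08,0,0,0],[1,-0.0006,0.001,0.095,0,0,0],[1,-0.0006,0.001,0.104,0,0,0],[1,-0.0006,0.001,0.11,0,0,0],[1,-0.0006,0.001,0.11,0,0,0],[1,-0.0006,0.001,0.11,0,0,0]]' && python3 -m jog '[[0.4,0,0,0,0,0,0],[0.4,0,0,0,0,0,0],[0.4,0,0,0,0,0,0],[0.4,0,0,0,0,0,0],[0.4,0,0,0,0,0,0],[0.4,0,0,0,0,0,0],[0.4,0,0,0,0,0,0],[0.4,0,0,0,0,0,0]]'
```

```text
time_s: 4.0
position: [0.4501, 0.0494, 0.0655]
tcp_rot: [[-0.189, 0.973, -0.132], [0.798, 0.231, 0.557], [0.572, 0.0, -0.82]]
force: [0.4, -0.3, 0.3]
opening: 1.0
grasp_force: 0.0
time_s: 5.0
position: [0.4497, 0.0498, 0.0652]
tcp_rot: [[-0.189, 0.973, -0.133], [0.798, 0.231, 0.557], [0.573, -0.0, -0.82]]
force: [0.6, 0.4, 0.8]
opening: 0.551
grasp_force: 30.0
```

```bash
python3 -m jog '[[0.4,0.003,0,-0.0041,0,0,0],[0.4,0.0086,0,-0.0123,0,0,0],[0.4,0.0172,0,-0.0246,0,0,0],[0.4,0.0344,0,-0.0492,0,0,0],[0.4,0.0516,0,-0.0738,0,0,0],[0.4,0.0688,0,-0.0984,0,0,0],[0.4,0.086,0,-0.123,0,0,0],[0.4,0.086,0,-0.123,0,0,0],[0.4,0.086,0,-0.123,0,0,0]]'; python3 - <<'E'
from h import *
st();R=frame(103.4,-35);print(row(np.array([.4767,-.1466,.27])+.008*R[:,2],R))
E
```

```text
time_s: 6.12
position: [0.4492, 0.0499, 0.2151]
tcp_rot: [[-0.189, 0.973, -0.133], [0.798, 0.231, 0.557], [0.572, -0.001, -0.82]]
force: [0.2, -0.0, -1.4]
opening: 0.552
grasp_force: 30.0
{'time_s': 6.12, 'joint_positions': [-25.92, 26.94, 103.74, 27.27, 74.99, -52.54], 'position': [0.4492, 0.0499, 0.2151], 'force': [0.22, -0.01, -1.37], 'opening': 0.55, 'grasp_force': 30.0}
[-0.1381, -0.0187, -0.1553, -0.1, -69.9, -0.0]
```

```bash
python3 -m jog '[[0.4,-0.0138,-0.0019,-0.0155,0,-6,0],[0.4,-0.0276,-0.0037,-0.0311,0,-13,0],[0.4,-0.0414,-0.0056,-0.0466,0,-20,0],[0.4,-0.0552,-0.0075,-0.0621,0,-27,0],[0.4,-0.069,-0.0094,-0.0777,0,-34,0],[0.4,-0.0829,-0.0112,-0.0932,0,-41,0],[0.4,-0.0967,-0.0131,-0.1087,0,-48,0],[0.4,-0.1105,-0.015,-0.1242,0,-55,0],[0.4,-0.1243,-0.0168,-0.1398,0,-62,0],[0.4,-0.1381,-0.0187,-0.1553,0,-67,0],[0.4,-0.1381,-0.0187,-0.1553,0,-70,0],[0.4,-0.1381,-0.0187,-0.1553,0,-70,0],[0.4,-0.1381,-0.0187,-0.1553,0,-70,0],[0.4,-0.1381,-0.0187,-0.1553,0,-70,0]]'; python3 - <<'E'
from h import *
import cv2
st();R=frame(103.4,-35);g=np.array([.4767,-.1466,.27]);print(row(g+.008*R[:,2],R))
d0=np.array([0,0,-1.])
for c in ["scene","top","wrist"]:
    P,im=cloud(c);cv2.imwrite(f"pics/c_{c}.png",im)
    r=np.hypot(*(P[:,:2]-g[:2]).T);S=P[(r<.034)&(P[:,2]>.155)&(P[:,2]<.24)]
    print(c,len(S))
    if len(S)>50:
        p,d,e=cyl(S,g,d0,.024);m=p+d*((.16-p[2])/d[2]);print("grasp",p.round(4),"d",d.round(4),"mouth",m.round(4),e.round(4),S[:,2].min())
    Q=P[(np.hypot(*(P[:,:2]-g[:2]).T)<.028)&(P[:,2]>.066)&(P[:,2]<.094)]
    if len(Q)>5: print("peg",len(Q),circ(Q,g[:2],.018))
    print([(round(x["p"],2),np.round(x["xyz"],4).tolist()) for t in ("beaker_mouth","beaker","peg_tip") for x in models.tip_of(c,t)[:2]])
E
```

```text
time_s: 7.88
position: [0.4783, -0.1513, 0.2634]
tcp_rot: [[-0.189, 0.973, 0.132], [0.797, 0.231, -0.559], [-0.574, -0.001, -0.819]]
force: [-0.0, -0.1, -1.8]
opening: 0.549
grasp_force: 30.0
{'time_s': 7.88, 'joint_positions': [-12.91, 18.17, 109.19, -46.0, 45.72, 4.82], 'position': [0.4783, -0.1513, 0.2634], 'force': [-0.02, -0.14, -1.82], 'opening': 0.55, 'grasp_force': 30.0}
[0.0003, -0.0005, -0.0003, -0.1, 0.0, -0.0]
scene 736
grasp [ 0.4781 -0.1484  0.27  ] d [-0.0057  0.0087 -0.9999] mouth [ 0.4775 -0.1474  0.16  ] 0.001 0.16426815428287733
peg 183 (array([ 0.47848815, -0.14779225]), np.float64(0.0009710885934240479))
[(0.74, [0.4793, -0.15, 0.1616]), (0.89, [0.6248, -0.1849, 0.0347]), (0.8, [0.4775, -0.1491, 0.2881]), (0.89, [0.4763, -0.1486, 0.1112])]
top 0
[(0.67, [0.4779, -0.1455, 0.2909]), (0.67, [0.6249, -0.1809, 0.0336])]
wrist 9374
grasp [ 0.4774 -0.1456  0.27  ] d [-0.0027  0.0132 -0.9999] mouth [ 0.4771 -0.1442  0.16  ] 0.0002 0.16212448403826607
peg 989 (array([ 0.47773862, -0.14436095]), np.float64(0.00025448665228292033))
[(0.89, [0.4796, -0.1478, 0.1661]), (0.88, [0.6264, -0.1866, 0.0295]), (0.59, [0.4772, -0.1466, 0.2888]), (0.91, [0.4767, -0.1396, 0.1118])]
```

View pics/c_scene.png

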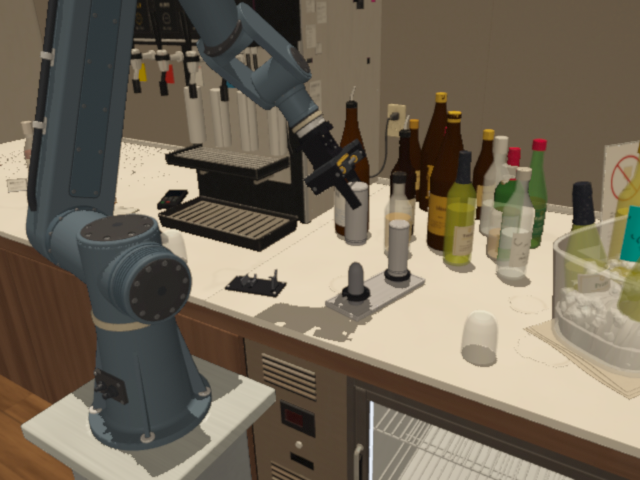

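View pics/c_wrist.png

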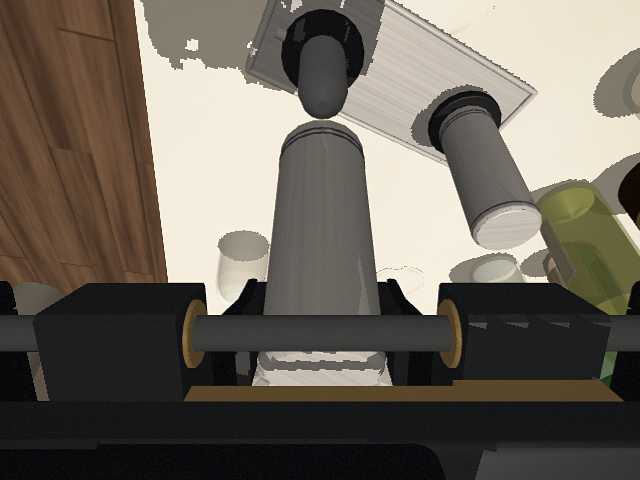

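Both the scene and wrist views show the beaker upright over the peg, with the rim at about (322,130) above the nose at (322,105) in the wrist view. The two depth fits put the mouth within about 1 mm of the peg axis. I'll descend over the nose.

```bash
python3 -m jog '[[0.4,0.0056,0.0008,0.0082,0,0,0],[0.4,0.0113,0.0008,0.0164,0,0,0],[0.4,0.0171,0.0008,0.0246,0,0,0],[0.4,0.0228,0.0008,0.0328,0,0,0],[0.4,0.0258,0.0008,0.0369,0,0,0],[0.4,0.0287,0.0008,0.041,0,0,0],[0.4,0.0316,0.0008,0.0451,0,0,0],[0.4,0.0344,0.0008,0.0491,0,0,0],[0.4,0.0373,0.0008,0.0532,0,0,0],[0.4,0.0402,0.0008,0.0573,0,0,0],[0.4,0.0402,0.0008,0.0573,0,0,0]]'; python3 - <<'E'
from h import *
st()
E
```

```text
time_s: 9.85
position: [0.4788, -0.1509, 0.1931]
tcp_rot: [[-0.19, 0.973, 0.132], [0.796, 0.231, -0.559], [-0.574, -0.001, -0.819]]
force: [-1.1, 0.2, -1.0]
opening: 0.551
grasp_force: 30.0
{'time_s': 9.85, 'joint_positions': [-12.83, 25.64, 113.24, -55.96, 38.48, 18.2], 'position': [0.4788, -0.1509, 0.1931], 'force': [-1.15, 0.15, -0.97], 'opening': 0.55, 'grasp_force': 30.0}
```

```bash
python3 -m jog '[[0.4,0.0023,0,0.0033,0,0,0],[0.4,0.0046,0,0.0066,0,0,0],[0.4,0.0069,0,0.0098,0,0,0],[0.4,0.0092,0,0.0131,0,0,0],[0.4,0.0115,0,0.0164,0,0,0],[0.4,0.0138,0,0.0197,0,0,0],[0.4,0.0161,0,0.0229,0,0,0],[0.4,0.0161,0,0.0229,0,0,0],[0.4,0.0161,0,0.0229,0,0,0]]'; python3 - <<'E'
from h import *
st()
for c in ["scene","wrist"]:
    P,im=cloud(c);g=np.array([.478,-.146,.20]);r=np.hypot(*(P[:,:2]-g[:2]).T);S=P[(r<.034)&(P[:,2]>.09)&(P[:,2]<.165)]
    p,d,e=cyl(S,g,np.array([0,0,-1.]),.024);print(c,len(S),p.round(4),d.round(4),e.round(4))
    A=P[(r>.0265)&(r<.032)&(P[:,2]>.028)&(P[:,2]<.066)];print("collar",len(A),np.histogram(A[:,2],np.arange(.028,.068,.002))[0])
E
```

```text
time_s: 10.98
position: [0.4791, -0.151, 0.1656]
tcp_rot: [[-0.189, 0.973, 0.132], [0.796, 0.231, -0.559], [-0.574, -0.0, -0.819]]
force: [0.5, 0.7, -2.0]
opening: 0.549
grasp_force: 30.0
{'time_s': 10.98, 'joint_positions': [-12.83, 28.88, 114.5, -61.07, 36.09, 24.63], 'position': [0.4791, -0.151, 0.1656], 'force': [0.5, 0.65, -2.05], 'opening': 0.55, 'grasp_force': 30.0}
scene 618 [ 0.4772 -0.1492  0.2   ] [ 0.0166  0.0169 -0.9997] 0.0011
collar 94 [ 0  1  3  6  5  9 30 33  7  0  0  0  0  0  0  0  0  0  0  0]
wrist 12598 [ 0.4782 -0.1456  0.2   ] [-0.0015  0.0109 -0.9999] 0.0003
collar 1574 [   0    0    0    0    0  398 1169    7    0    0    0    0    0    0
    0    0    0    0    0    0]
```

```bash
python3 -m jog '[[0.4,0.0011,0,0.0016,0,0,0],[0.4,0.0023,0,0.0033,0,0,0],[0.4,0.0034,0,0.0049,0,0,0],[0.4,0.0046,0,0.0066,0,0,0],[0.4,0.0057,0,0.0082,0,0,0],[0.4,0.0069,0,0.0098,0,0,0],[0.4,0.008,0,0.0115,0,0,0],[0.4,0.0092,0,0.0131,0,0,0],[0.4,0.0092,0,0.0131,0,0,0]]'; python3 -m jog '[[0.4,0.0006,0,0.0008,0,0,0],[0.4,0.0011,0,0.0016,0,0,0],[0.4,0.0017,0,0.0025,0,0,0],[0.4,0.0017,0,0.0025,0,0,0]]'
```

```text
time_s: 12.2
position: [0.4789, -0.1509, 0.1493]
tcp_rot: [[-0.19, 0.973, 0.132], [0.796, 0.231, -0.559], [-0.574, -0.001, -0.819]]
force: [-0.6, 0.1, -1.4]
opening: 0.547
grasp_force: 30.0
time_s: 12.7
position: [0.479, -0.151, 0.1464]
tcp_rot: [[-0.189, 0.973, 0.132], [0.796, 0.231, -0.559], [-0.574, -0.001, -0.819]]
force: [-1.0, -0.1, -1.3]
opening: 0.553
grasp_force: 30.0
```

Mouth is at about 45 mm, with no contact yet. I'll feel downwards in 0.5–1 mm steps.

```bash
python3 -m jog '[[0.4,0.0003,0,0.0004,0,0,0],[0.4,0.0006,0,0.0008,0,0,0],[0.4,0.0006,0,0.0008,0,0,0]]'|grep -E "pos|force"; python3 -m jog '[[0.4,0.0003,0,0.0004,0,0,0],[0.4,0.0006,0,0.0008,0,0,0],[0.4,0.0006,0,0.0008,0,0,0]]'|grep -E "pos|force"
```

```text
position: [0.479, -0.151, 0.1455]
force: [0.3, -0.7, -2.3]
grasp_force: 30.0
position: [0.479, -0.1509, 0.1445]
force: [0.1, 0.4, -1.5]
grasp_force: 30.0
```

```bash
python3 -m jog '[[0.4,0.0003,0,0.0004,0,0,0],[0.4,0.0006,0,0.0008,0,0,0],[0.4,0.0006,0,0.0008,0,0,0]]'|grep -E "pos|force"
```

```text
position: [0.479, -0.1509, 0.1435]
force: [0.2, 0.4, -1.9]
grasp_force: 30.0
```

Mouth at about 42 mm, still free.

```bash
python3 -m jog '[[0.4,0.0003,0,0.0004,0,0,0],[0.4,0.0003,0,0.0004,0,0,0]]'|grep -E "pos|force"
```

```text
position: [0.479, -0.1509, 0.143]
force: [-0.1, 0.5, -1.7]
grasp_force: 30.0
```

```bash
python3 -m jog '[[0.4,0.0003,0,0.0004,0,0,0],[0.4,0.0003,0,0.0004,0,0,0]]'|grep -E "pos|force"
```

```text
position: [0.479, -0.1509, 0.1425]
force: [-0.3, 0.0, -2.5]
grasp_force: 30.0
```

```bash
python3 -m jog '[[0.4,0.0003,0,0.0004,0,0,0],[0.4,0.0003,0,0.0004,0,0,0]]'|grep -E "pos|force"
```

```text
position: [0.479, -0.1509, 0.142]
force: [-0.1, 0.7, -2.1]
grasp_force: 30.0
```

```bash
python3 -m jog '[[0.4,0.0003,0,0.0004,0,0,0],[0.4,0.0003,0,0.0004,0,0,0]]'|grep -E "pos|force"
```

```text
position: [0.479, -0.1508, 0.1415]
force: [0.0, -0.6, -1.1]
grasp_force: 30.0
```

```bash
python3 -m jog '[[0.4,0.0003,0,0.0004,0,0,0],[0.4,0.0003,0,0.0004,0,0,0]]'|grep -E "pos|force"
```

```text
position: [0.479, -0.1509, 0.1414]
force: [-0.2, 1.5, 1.5]
grasp_force: 30.0
```

Contact: Fz has risen by about 3 N and the tool has stalled. One more half step will confirm it.

```bash
python3 -m jog '[[0.4,0.0002,0,0.0003,0,0,0],[0.4,0.0002,0,0.0003,0,0,0]]'|grep -E "pos|force"
```

```text
position: [0.4791, -0.1511, 0.1413]
force: [-1.1, 1.4, 5.8]
grasp_force: 30.0
```

Firm but gentle contact (about 7 N). I'll release gradually.

```bash
python3 -m jog '[[0.56,0,0,0,0,0,0],[0.58,0,0,0,0,0,0],[0.62,0,0,0,0,0,0],[0.68,0,0,0,0,0,0],[0.8,0,0,0,0,0,0],[0.95,0,0,0,0,0,0],[0.95,0,0,0,0,0,0],[0.95,0,0,0,0,0,0]]'; python3 - <<'E'
from h import *
import cv2
for c in ["scene","wrist"]:
    P,im=cloud(c);g=np.array([.478,-.146,.15]);r=np.hypot(*(P[:,:2]-g[:2]).T);S=P[(r<.034)&(P[:,2]>.06)&(P[:,2]<.165)]
    p,d,e=cyl(S,g,np.array([0,0,-1.]),.024);print(c,len(S),p.round(4),d.round(4),e.round(4))
cv2.imwrite("pics/r.png",im)
E
```

```text
time_s: 16.32
position: [0.479, -0.1508, 0.1407]
tcp_rot: [[-0.189, 0.973, 0.132], [0.796, 0.231, -0.559], [-0.574, -0.0, -0.819]]
force: [-0.0, 0.1, -0.3]
opening: 0.936
grasp_force: 0.0
scene 736 [ 0.4784 -0.1469  0.15  ] [ 0.0045 -0.0081 -1.    ] 0.001
wrist 16664 [ 0.4777 -0.144   0.15  ] [ 1.e-03  1.e-04 -1.e+00] 0.0003
```

View pics/r.png

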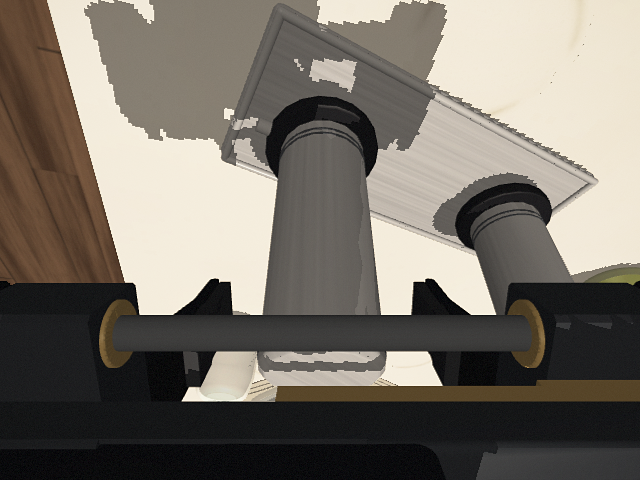

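The wrist view shows the beaker flat on the collar, rim at about (322,135), and the fingers clear on both sides at (215,·) and (430,·). The fit gives an upright beaker on the peg's axis. I'll retreat along the tool axis.

```bash
python3 -m jog '[[0.95,0,0,-0.01,0,0,0],[0.95,0,0,-0.03,0,0,0],[0.95,0,0,-0.06,0,0,0],[0.95,0,0,-0.09,0,0,0],[0.95,0,0,-0.12,0,0,0],[0.95,0,0,-0.15,0,0,0],[0.95,0,0,-0.15,0,0,0],[0.95,0,0,-0.15,0,0,0],[0.95,0,0,-0.15,0,0,0],[0.95,0,0,-0.15,0,0,0]]'; python3 - <<'E'
from h import *
import cv2
for c in ["scene","wrist"]:
    P,im=cloud(c);g=np.array([.478,-.146,.15]);r=np.hypot(*(P[:,:2]-g[:2]).T);S=P[(r<.034)&(P[:,2]>.06)&(P[:,2]<.165)]
    p,d,e=cyl(S,g,np.array([0,0,-1.]),.024);print(c,len(S),p.round(4),d.round(4),P[r<.015][:,2].max())
    if c=="scene": cv2.imwrite("pics/f.png",im)
E
```

```text
time_s: 17.68
position: [0.4587, -0.0675, 0.2626]
tcp_rot: [[-0.19, 0.973, 0.13], [0.797, 0.23, -0.559], [-0.574, -0.002, -0.819]]
force: [-0.0, -0.4, 0.7]
opening: 0.953
grasp_force: 0.0
scene 929 [ 0.4784 -0.1471  0.15  ] [ 0.0017 -0.0019 -1.    ] 0.17395228757654574
wrist 4878 [ 0.478  -0.1438  0.15  ] [ 1.e-03 -3.e-04 -1.e+00] 0.17203305600888985
```

View pics/f.png

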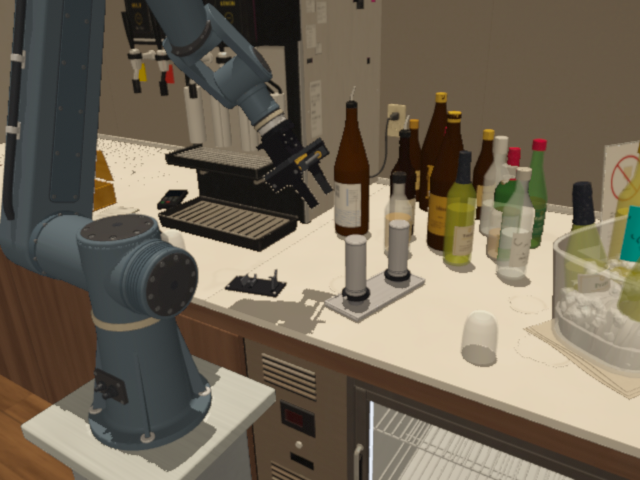

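The beaker stands upright on the front peg at (356,267), with its top near 171 mm. The gripper is clear of it and the other beaker and tumblers haven't moved.

```bash
python3 -c "
from rig import workorder
print(workorder.hand_in())"
```

```text
the job is handed in; nothing more can be done
None
```

The beaker is mouth-down on the front peg with its rim flat on the collar (felt at about 41 mm, pressed with about 7 N) and released, the other beaker and both tumblers were left alone, and the job is handed in with no verdict returned.

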